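# Shut the topping box

## Task

The topping box on the dessert counter has been left open: push its tray of topping tubs fully home first, then swing the teal lid down and press it past its catch so that it snaps fully shut and stays shut by itself. Leave the plates, mug, sauce bottle, biscuit jar and spatula where they are.

Things in the scene. Friction and masses are not known exactly. Their poses are not given: they have to be found in the camera images.
- topping_box: White counter-top box, 170 mm deep (its x), 220 mm wide (its y), 110 mm high, fixed to the counter. Origin: centre of its underside, on the counter. Its -x side is the open front, turned more or less to the robot, where the tray slides out; the lid's hinge runs along y at the top of its rear (+x) wall. Small steel spring-ball catches sit high on both outer side walls, 35 mm behind the front edge; with the lid's two side ears the box measures 258 mm in y.
- topping_tray (a joint): How far the tray stands out of the box, in m: 0 is fully home against its stop, positive is pulled out along the box's -x. The tray carries six closed tubs and a dark front panel; it slides on runners with about 2 N of friction, does not spring back, and stays where it is left. While it stands out, the lid's lip lands on the tubs or the panel and the lid cannot shut.
- tray_front (a point): Centre of the outer (-x) face of the tray's dark flat front panel, which is 200 mm wide and 85 mm high (from 13 to 98 mm above the counter); this point is 55 mm above the counter. With the tray home the panel is flush with the front of the box. Site axes as the box's.
- topping_lid (a joint): Opening angle of the lid in rad: 0 is fully shut, level, on its stop; positive is open, up and back to the rear. A stiff hinge (0.4 N m) holds it at any angle. At 0.12 rad it meets the catches: a steady 6 to 9 N down on the thumb pad gets past them (a quick start can feel like 20 N: keep going); below 0.05 rad it snaps to 0 and is held. Let go sooner, it stays ajar.
- topping_lid_hinge (a point): Point on the hinge axis of the lid at its middle, 110 mm above the counter, at the top of the box's rear wall (85 mm along +x from the box's centre). The axis runs along the box's y. The point turns with the lid; with the lid shut its axes are the box's.
- topping_lid_press (a point): Middle of the dark blue square thumb pad on the lid's outer face (the upper face when shut), 150 mm from the hinge axis and 8 mm above the hinge plane; turns with the lid, its z is the outward normal of that face. The teal lid is a flat plate 182 mm long from the hinge, 224 mm wide and 8 mm thick; along its free edge a lip hangs 30 mm from its inner face. Shut, this face is 118 mm above the counter.
- plate_stack: Stack of teal dessert plates, 180 mm across, 40 mm high; origin: centre of the underside. Leave alone.
- mug: Cream mug, 80 mm across, 95 mm high; origin: centre of the underside. Leave alone.
- sauce_bottle: Red sauce bottle with white cap, 60 mm across, 160 mm high; origin: centre of the underside. Leave alone.
- biscuit_jar: Amber jar with steel lid, 84 mm across, 110 mm high; origin: centre of the underside. Leave alone.
- spatula: Wooden-handled spatula, 240 mm long, lying flat. Leave alone.

How it is judged (in metres and radians):
On the way, in this order (a step that is already met when the one before it is completed fails the run):
1. the tray is home (within 4 mm of its stop) (value of joint topping_tray below 0.004 m), for 0.2 s.
2. the lid is shut (within 0.025 rad) (value of joint topping_lid below 0.025 rad), for 0.2 s.
At the end, for the whole second after the job is handed in: The tray is home (within 4 mm of its stop) and the lid is snapped shut (within 0.025 rad of its stop) and at rest, let go (value of joint topping_tray below 0.004 m and value of joint topping_lid below 0.025 rad and velocity of joint topping_lid between -0.05 and 0.05 rad/s); the robot touches nothing.
It fails at once if the plates, mug, sauce bottle, biscuit jar or spatula moved more than 30 mm (distance of any of plate_stack, mug, sauce_bottle, biscuit_jar, spatula from where it was at the start of the episode above 0.03 m).
It also fails if it takes over 45 s, if anything falls off the work surface, if the arm or the gripper's body presses on something with over 40 N, if the wrist force passes 120 N, or if a joint passes its speed limit or range.

## Robot

A 7-joint arm with a two-finger parallel gripper is mounted at the origin on the work surface. World frame = base frame: x ahead of the robot, y to its left, z up, the work surface at z = 0. Lengths are in mm, angles in rad, forces in N, time in s.
With the tool pointing down it reaches from about 400 to 875 mm from the base axis. Payload 4.4 kg.
Tool frame: the origin (TCP) lies at the very end of the fingers, on their centre line; the grasp point (between the pads) lies 19 mm behind it; y points along the fingers, x is the direction in which the jaws open and shut, and the axes are right-handed (so a half turn about y gives the same grasp; the last joint's range is limited). The gripper opens to 85 mm and grips with 20 to 120 N. Pads are 22 mm wide; open, the fingers measure 114 mm over their backs; the gripper's body (76 mm by 85 mm) begins 54 mm behind the grasp point. The pads swing forward as they close: fully open they stand 13 mm farther back than shut.
Start: joints at [-1.169, 0.628, 0.038, 1.517, -0.027, 0.996, -0.02], TCP at [293.08, 580.191, 231.313] pointing down, gripper open.
Joint ranges: [-3.06, 3.06], [-0.37, 2.12], [-1.25, 1.32], [0.18, 2.47], [-1.1, 4.24], [0.23, 1.98], [-2.94, 2.94]. Speed limits (rad/s): [2.57, 2.57, 3.14, 3.14, 3.14, 3.14, 3.14].

## Interface

Orientations are given as [roll, pitch, yaw] about the fixed x, y, z axes, in that order (R = Rz(yaw) Ry(pitch) Rx(roll)).
In Python, from cell import ctrl, get_image, nets gives the robot as it stands. The module is installed in compiled form; this text tells all that it offers.
- The arm moves only by the tool step_arm, never from a script. Its argument "moves" is text: rows parted by semicolons, each of 7 numbers parted by spaces: the shift along the tool's x, y, z normalised to -1 to 1, where 1 is 0.05 m, then the turn, a rotation vector about the tool's x, y, z normalised to -1 to 1, where 1 is 0.12 rad, then the opening, from 0 (shut) to 1 (fully open). A call has 1 to 20 rows; each row shifts and turns the commanded pose from where the row before left it, along the tool's axes as they then stand; what a row does not reach is not made up. A row lasts 1/10 s, in which the tool goes at most 50 mm and 8.59 degrees, less where a joint would pass 70% of its speed; a pose out of reach is approached as far as the arm can. A call with a number of a shift or a turn outside -1 to 1 is refused whole. A call with a gripper value outside its range is refused whole. The fingers move at their own pace and stop on an object; the grip force is fixed at half the most. Time passes only in rows, so rows that do not move let the fingers close. It gives the time, the measured TCP pose, the force and the opening at its end, in the units of the state.
- ctrl.read_state(): the state, without advancing time (a new reading comes with each control period).
- get_image(name): name is "side" or "top" or "wrist"; returns a dict with "color" (384x512x3 uint8, blue, green, red), "vertical_fov" (degrees; the focal length in pixels is half the picture's height over the tangent of half this angle, whatever the lens; pixels are square), "cx", "cy" (the principal point, pixels), "k1" (the pictures are not rectified: a ray, as slopes to the right and down, at radius r is drawn at 1 + k1 r^2 times it, then the intrinsics apply), "R" (3x3) and "t" (3): a world point X has camera coordinates R X + t; the wrist camera has in their place "T_tool_cam" (4x4, takes a point from camera to tool coordinates, whose origin is the TCP and whose axes are the tool frame's). Camera axes: x right, y down, z forward; pixel columns grow to the right and rows downward; lengths in mm; the calibration is good to about 2 mm. A picture is of the moment at which its call begins: read the wrist's pose just before it. There is no depth.
- ctrl.finish_job(): hands the job in, once; it reports no verdict.
Trained networks look in a picture, given as the dict that the camera call returned (one of the last four; its "shot" number tells which), for a name from the list of things; names that differ only in an ending like _2 or _b are one class to them, and where a whole thing is asked for, a point or a joint stands for the part that bears it (a point fixed in the world has none). Each returns a list of dicts, best first, with "conf" (0 to 1); they miss things now and then, are a little off and sometimes report something else, mostly with a low value. They report only what shows in the picture. A call takes as long as a camera call.
- nets.find_in(picture, target): "position" ([x, y, z] in mm, in world coordinates, good to about 4 mm: the middle of the surface that is visible of it).
- nets.cut_out(picture, target): "pixels" (384x512 bool, what is visible of it).
- nets.place_of(picture, target): "position" ([x, y, z] in mm, in world coordinates, good to about 4 mm: a listed point, or the origin of a listed thing).
The state is a dict: "clock": time; "qpos": joint angles; "qd": joint speeds; "tau": joint torques, N m; "eef_pos": TCP position; "tool_rot": TCP orientation; "force": force on the tool from outside, world axes, zero at the start; "torque": the same for the moment, N m; "width": finger opening in mm.
Only numpy, scipy, OpenCV 4.12 (cv2) and the standard library are available. Lean on these libraries where they do the work, as an engineer would, in place of code of your own. Each camera call takes 0.05 s, during which the arm holds its last target.

## Working session

There is one attempt and no reset: what is moved stays moved. The work goes in short steps, Python scripts to look and compute and a tool call to move; the robot and the scene stay as the last step left them, time stands still between calls to the robot, and variables do not carry over. Pictures are saved under pics/ and viewed, and the job is handed in when it is done.

Besides the shell and the picture viewer there is one more tool, called after "Emit:" as name(argument=value, ...) on one line, values as JSON. step_arm: Moves the arm, as the interface text tells. Scaled input: -1 to 1 covers 0.05 m each way for a shift and 0.12 rad each way for a turn. Its arguments: {"type":"object","properties":{"moves":{"type":"string"}},"required":["moves"]}

```bash
mkdir -p pics; python3 - <<'E'
from cell import ctrl,get_image,nets
import cv2,numpy as np
s=ctrl.read_state();print({k:np.round(v,3) for k,v in s.items()})
for n in ["side","top"]:
    p=get_image(n);cv2.imwrite(f"pics/{n}0.png",p["color"])
    for t in ["topping_box","tray_front","topping_lid_hinge","topping_lid_press","plate_stack","mug","sauce_bottle","biscuit_jar","spatula"]:
        r=nets.place_of(p,t); print(n,t,[(np.round(a["position"]),round(a["conf"],2)) for a in r[:2]])
E
```

```text
{'clock': np.float64(0.0), 'qpos': array([-1.169,  0.629,  0.038,  1.518, -0.027,  0.996, -0.02 ]), 'qd': array([-0.   , -0.   ,  0.003, -0.001,  0.   ,  0.001,  0.002]), 'tau': array([ 0.0000e+00, -5.6340e+01,  1.2260e+00, -1.9345e+01,  1.1000e-02,
        1.0000e-02,  0.0000e+00]), 'eef_pos': array([292.81 , 579.601, 230.403]), 'tool_rot': array([-1.571,  0.002,  1.103]), 'force': array([-0.359,  0.101,  0.331]), 'torque': array([-0.042,  0.064,  0.014]), 'width': np.float64(85.119)}
side topping_box [(array([586.,  75.,   2.]), 0.92), (array([ 277., -258.,   -3.]), 0.36)]
side tray_front [(array([456., 124.,  52.]), 0.65), (array([477., 428.,  -2.]), 0.25)]
side topping_lid_hinge [(array([668.,  52., 110.]), 0.68)]
side topping_lid_press [(array([620.,  70., 252.]), 0.7), (array([673.,  50., 111.]), 0.57)]
side plate_stack [(array([476., 431.,  -1.]), 0.65)]
side mug [(array([ 480., -448.,   -4.]), 0.63)]
side sauce_bottle [(array([ 633., -416.,   -1.]), 0.67)]
side biscuit_jar [(array([634., 387.,   1.]), 0.89), (array([ 275., -258.,   -4.]), 0.62)]
side spatula []
top topping_box [(array([594.,  80.,  -6.]), 0.85)]
top tray_front [(array([464., 119.,  53.]), 0.8)]
top topping_lid_hinge [(array([669.,  51., 104.]), 0.8), (array([ 481., -454.,   -1.]), 0.62)]
top topping_lid_press [(array([624.,  65., 252.]), 0.71)]
top plate_stack [(array([474., 434.,   3.]), 0.86)]
top mug []
top sauce_bottle [(array([ 631., -415.,    4.]), 0.61)]
top biscuit_jar []
top spatula [(array([ 270., -255.,   -3.]), 0.73)]
```

View pics/side0.png

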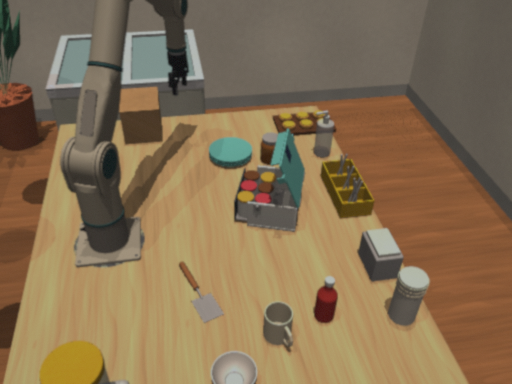

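View pics/top0.png

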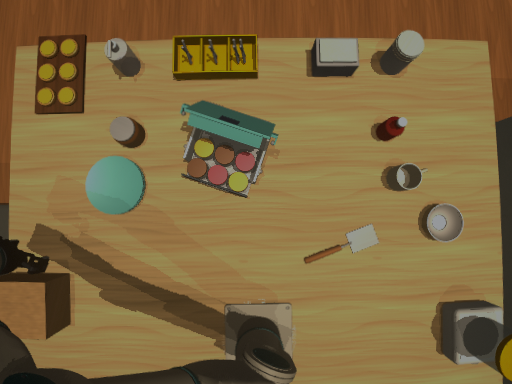

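The side view shows the box at about (270,195) with the lid open about 68°. In the top view, the lid's free edge runs (184,108)–(275,137) and the tray panel is along (183,175)–(248,193). That gives a box yaw of about -0.32, the tray about 50 mm out and the lid at about 1.19 rad. I'll shut the gripper, turn it to line up with the box and go in front of the tray.

Emit:
step_arm(moves="0 0 0 0 -1 0 0; 0 0 0 0 -0.23 0 0; -0.5 0 -0.3 0 0 0 0; -0.5 0 -0.3 0 0 0 0; -0.5 0 -0.3 0 0 0 0; -0.5 0 -0.3 0 0 0 0; -0.5 0 -0.3 0 0 0 0; -0.5 0 -0.3 0 0 0 0; -0.5 0 -0.3 0 0 0 0; -0.5 0 -0.3 0 0 0 0; -0.5 0 -0.3 0 0 0 0; -0.5 0 -0.3 0 0 0 0; -0.5 0 -0.3 0 0 0 0; -0.5 0 -0.3 0 0 0 0; -0.5 0 -0.3 0 0 0 0; -0.5 0 -0.3 0 0 0 0; 0 0 0 0 0 0 0")

```text
clock: 2.7
eef_pos: [382.9, 177.9, 231.5]
tool_rot: [-1.572, 0.002, 1.243]
force: [-0.8, 0.1, -0.3]
width: 0.0
```

```bash
cat > h.py <<'E'
from cell import ctrl,get_image,nets
import cv2,numpy as np
from scipy.spatial.transform import Rotation as Ro
yaw=-0.32; e=np.array([np.cos(yaw),np.sin(yaw),0]); b=np.array([-e[1],e[0],0])
H=np.array([668.5,51.5,110.])
def box(p): d=np.asarray(p)-H; return np.round([d@e,d@b,p[2]],1)  # along +x_box from hinge, along y, z
def wor(x,y,z): q=H+x*e+y*b; q[2]=z; return q
def st():
    s=ctrl.read_state(); R=Ro.from_euler('xyz',s["tool_rot"]).as_matrix()
    print('t',s["clock"],'p',np.round(s["eef_pos"],1),'box',box(s["eef_pos"]),'F',np.round(s["force"],1),'w',np.round(s["width"],1),'ydir',np.round([R[:,1]@e,R[:,1]@b,R[2,1]],2),'rot',np.round(s["tool_rot"],3))
    return s,R
def go(t):
    s,R=st(); print('tool delta/50',np.round(R.T@(np.asarray(t)-s["eef_pos"])/50,2))
E
python3 - <<'E'
from h import *
s,R=st(); go(wor(-300,0,230)); print(R@np.eye(3)); print(s["qpos"])
E
```

```text
t 2.7 p [382.9 177.9 231.5] box [-310.8   30.2  231.5] F [-0.8  0.1 -0.3] w 0.0 ydir [ 0. -0. -1.] rot [-1.572  0.002  1.243]
t 2.7 p [382.9 177.9 231.5] box [-310.8   30.2  231.5] F [-0.8  0.1 -0.3] w 0.0 ydir [ 0. -0. -1.] rot [-1.572  0.002  1.243]
tool delta/50 [-0.6   0.03 -0.22]
[[ 3.22425452e-01  1.98343464e-04 -9.46594839e-01]
 [ 9.46593574e-01 -1.71578417e-03  3.22424661e-01]
 [-1.56020161e-03 -9.99998508e-01 -7.40963133e-04]]
[-0.52786764  0.30861744  0.03232878  2.11455446 -0.01246985  0.71925436
  0.75482761]
```

Emit:
step_arm(moves="-0.3 0 -0.1 0 0 0 0; -0.3 0 -0.1 0 0 0 0; 0 0 0 -0.5 0 0 0; 0 0 0 -0.5 0 0 0; 0 0 0 -0.5 0 0 0; 0 0 0 -0.5 0 0 0; 0 0 0 -0.5 0 0 0; 0 0 0 -0.5 0 0 0; 0 0 0 0 0 0 0")

```text
clock: 3.6
eef_pos: [380.5, 152.0, 230.9]
tool_rot: [-1.93, 0.001, 1.256]
force: [0.4, -0.4, -0.2]
width: -0.2
```

```bash
python3 - <<'E'
from h import *
go(wor(-265,0,50)); print(ctrl.read_state()["qpos"])
p=get_image("wrist");cv2.imwrite("pics/w1.png",p["color"])
for n in ["side","top"]:
    p=get_image(n);cv2.imwrite(f"pics/{n}1.png",p["color"])
    for t in ["tray_front","topping_lid_hinge","topping_lid_press"]:
        r=nets.place_of(p,t); print(n,t,[(box(a["position"]),round(a["conf"],2)) for a in r[:1]])
E
```

```text
t 3.6 p [380.5 152.  230.9] box [-305.     4.8  230.9] F [ 0.4 -0.4 -0.2] w -0.2 ydir [ 0.35  0.   -0.94] rot [-1.930e+00  1.000e-03  1.256e+00]
tool delta/50 [-0.1   3.67  0.52]
[-0.97238888  0.22663951  0.31803257  2.37025229  0.58990617  0.41727392
  0.06089771]
side tray_front [(array([-272.1, -418.3,   -2.5]), 0.65)]
side topping_lid_hinge [(array([  2.3,   1.4, 108.9]), 0.82)]
side topping_lid_press [(array([-52.6,   1.3, 251.7]), 0.72)]
top tray_front [(array([-217.4,    0.9,   56. ]), 0.77)]
top topping_lid_hinge [(array([-3.037e+02,  3.034e+02, -2.000e-01]), 0.34)]
top topping_lid_press [(array([-50.1,  -0.8, 252.4]), 0.89)]
```

View pics/side1.png

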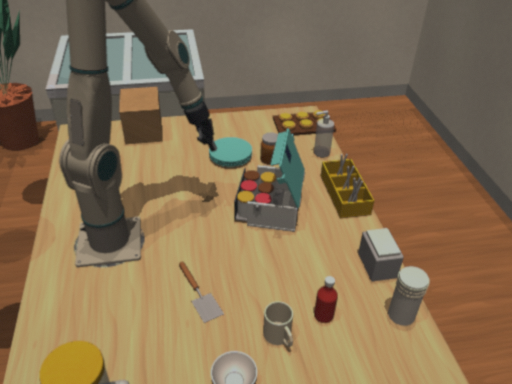

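The side view shows the gripper at (205,138), tilted, and clear of the box. The second measurements agree with the first. I'll lower it in front of the tray.

Emit:
step_arm(moves="0 0.46 0.06 0 0 0 0; 0 0.46 0.06 0 0 0 0; 0 0.46 0.06 0 0 0 0; 0 0.46 0.06 0 0 0 0; 0 0.46 0.06 0 0 0 0; 0 0.46 0.06 0 0 0 0; 0 0.46 0.06 0 0 0 0; 0 0.46 0.06 0 0 0 0; 0 0 0 0 0 0 0")

```text
clock: 4.95
eef_pos: [415.8, 131.5, 85.3]
tool_rot: [-1.937, 0.02, 1.245]
force: [0.4, 0.2, 0.6]
width: 0.2
```

```bash
python3 - <<'E'
from h import *
go(wor(-230,0,50)); go(wor(-172,0,50));print(ctrl.read_state()["qpos"])
E
```

```text
t 4.95 p [415.8 131.5  85.3] box [-265.    -3.5   85.3] F [0.4 0.2 0.6] w 0.2 ydir [ 0.36 -0.02 -0.93] rot [-1.937  0.02   1.245]
tool delta/50 [ 0.09  0.91 -0.4 ]
t 4.95 p [415.8 131.5  85.3] box [-265.    -3.5   85.3] F [0.4 0.2 0.6] w 0.2 ydir [ 0.36 -0.02 -0.93] rot [-1.937  0.02   1.245]
tool delta/50 [ 0.09  1.32 -1.48]
[-0.57985496  0.61282081 -0.05100009  2.46231284  1.95175804  0.36182049
 -1.31003759]
```

Emit:
step_arm(moves="0.03 0.25 -0.15 0 0 0 0; 0.03 0.25 -0.15 0 0 0 0; 0.03 0.2 -0.1 0 0 0 0; 0 0 0 0 0 0 0")

```text
clock: 5.35
eef_pos: [448.0, 126.0, 62.1]
tool_rot: [-1.941, 0.018, 1.245]
force: [-0.7, 0.8, 0.2]
width: -0.0
```

```bash
python3 - <<'E'
from h import *
go(wor(-172,0,60));print(ctrl.read_state()["qpos"])
E
```

```text
t 5.35 p [448.  126.   62.1] box [-232.7    1.4   62.1] F [-0.7  0.8  0.2] w -0.0 ydir [ 0.36 -0.02 -0.93] rot [-1.941  0.018  1.245]
tool delta/50 [-0.02  0.48 -1.12]
[-0.50390036  0.68228459 -0.0738257   2.41037744  2.04049317  0.38397158
 -1.33908965]
```

Emit:
step_arm(moves="0 0.06 -0.15 0 0 0 0; 0 0.06 -0.15 0 0 0 0; 0 0.06 -0.15 0 0 0 0; 0 0.06 -0.15 0 0 0 0; 0 0.06 -0.15 0 0 0 0")

```text
clock: 5.85
eef_pos: [485.8, 113.1, 61.8]
tool_rot: [-1.94, 0.018, 1.247]
force: [-3.3, -1.3, 1.6]
width: -0.3
```

Emit:
step_arm(moves="0 0.02 -0.05 0 0 0 0; 0 0.02 -0.05 0 0 0 0")

```text
clock: 6.05
eef_pos: [490.7, 111.7, 61.5]
tool_rot: [-1.94, 0.018, 1.247]
force: [-2.9, -0.8, 1.7]
width: 0.2
```

Emit:
step_arm(moves="0 0.02 -0.05 0 0 0 0; 0 0.02 -0.05 0 0 0 0")

```text
clock: 6.25
eef_pos: [495.5, 110.2, 61.4]
tool_rot: [-1.94, 0.018, 1.247]
force: [-2.7, -1.2, 1.3]
width: -0.4
```

```bash
python3 - <<'E'
from h import *
st()
for n in ["side","top"]:
    p=get_image(n);cv2.imwrite(f"pics/{n}2.png",p["color"])
    for t in ["tray_front"]:
        r=nets.place_of(p,t); print(n,t,[(box(a["position"]),round(a["conf"],2)) for a in r[:1]])
E
```

```text
t 6.25 p [495.5 110.2  61.4] box [-182.7    1.3   61.4] F [-2.7 -1.2  1.3] w -0.4 ydir [ 0.36 -0.02 -0.93] rot [-1.94   0.018  1.247]
side tray_front [(array([-180.1,    2. ,   54.9]), 0.69)]
top tray_front [(array([-173.3,   -0.6,   56. ]), 0.9)]
```

Still sliding at about 3 N, so I'll keep going until it meets the stop.

Emit:
step_arm(moves="0 0.02 -0.05 0 0 0 0; 0 0.02 -0.05 0 0 0 0")

```text
clock: 6.65
eef_pos: [499.6, 109.2, 61.1]
tool_rot: [-1.938, 0.017, 1.248]
force: [-9.3, 2.0, 7.3]
width: 0.4
```

Emit:
step_arm(moves="0 0.02 -0.05 0 0 0 0; 0 0.02 -0.05 0 0 0 0")

```text
clock: 6.85
eef_pos: [499.9, 109.2, 59.9]
tool_rot: [-1.929, 0.017, 1.251]
force: [-20.4, 4.8, 15.0]
width: 0.1
```

Emit:
step_arm(moves="0 0.01 -0.04 0 0 0 0; 0 0 0 0 0 0 0")

```text
clock: 7.05
eef_pos: [499.8, 109.2, 59.6]
tool_rot: [-1.925, 0.017, 1.253]
force: [-18.9, 4.3, 12.3]
width: 0.3
```

The force is rising with no more travel, so the tray is on its stop. I'll back off and rise.

Emit:
step_arm(moves="0 -0.1 0.25 0 0 0 0; 0 -0.15 0.35 0 0 0 0; 0 -0.3 0.1 0 0 0 0; 0 -0.5 0 0 0 0 0; 0 -0.5 0 0 0 0 0; 0 -0.5 0 0 0 0 0; 0 -0.5 0 0 0 0 0; 0 0 0 0 0 0 0")

```text
clock: 7.85
eef_pos: [437.2, 132.7, 164.0]
tool_rot: [-1.945, 0.015, 1.246]
force: [0.1, 0.3, -0.3]
width: -0.1
```

```bash
python3 - <<'E'
from h import *
s,R=st();print(s["qpos"])
for n in ["side","top"]:
    p=get_image(n);cv2.imwrite(f"pics/{n}3.png",p["color"])
    for t in ["tray_front","topping_lid_hinge","topping_lid_press"]:
        r=nets.place_of(p,t); print(n,t,[(box(a["position"]),round(a["conf"],2)) for a in r[:1]])
E
```

```text
t 7.85 p [437.2 132.7 164. ] box [-245.1    4.4  164. ] F [ 0.1  0.3 -0.3] w -0.1 ydir [ 0.37 -0.02 -0.93] rot [-1.945  0.015  1.246]
[-0.61321492  0.41950114  0.03456262  2.36138567  1.14135296  0.31647424
 -0.42332207]
side tray_front [(array([-175.7,    1.9,   53.3]), 0.85)]
side topping_lid_hinge [(array([  1.5,  -0.3, 110.9]), 0.78)]
side topping_lid_press [(array([-4.960e+01,  1.000e-01,  2.534e+02]), 0.67)]
top tray_front [(array([-172.4,    2. ,   54.2]), 0.81)]
top topping_lid_hinge [(array([ -0.5,   1. , 106.9]), 0.88)]
top topping_lid_press [(array([-47.4,  -1.6, 252.9]), 0.56)]
```

View pics/top3.png

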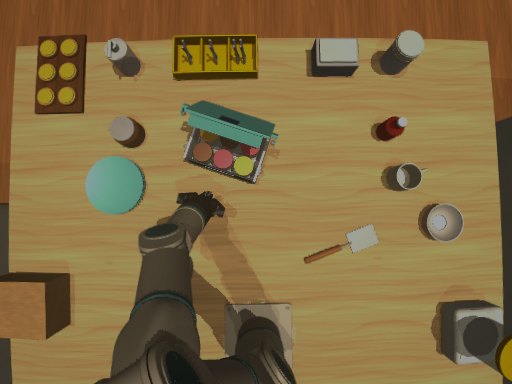

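The top view shows the tray panel flush with the box front at about (222,167), and both networks agree within their error. Next I'll untilt, rise above the lid (its top is near z 282) and go behind it.

Emit:
step_arm(moves="0 -0.5 0 0 0 0 0; 0 -0.5 0 0 0 0 0; 0 -0.5 0 0 0 0 0; 0 -0.5 0 0.5 0 0 0; 0 -0.5 0 0.5 0 0 0; 0 -0.5 0 0.5 0 0 0; 0 -0.5 0 0.5 0 0 0; 0 -0.5 0 0.5 0 0 0; 0 -0.5 0 0.5 0 0 0; 0 0 0 0.12 0 0 0; 0 0 0 0 0 0 0")

```text
clock: 9.35
eef_pos: [381.6, 153.6, 375.4]
tool_rot: [-1.57, 0.021, 1.244]
force: [-0.3, 0.3, 0.7]
width: 0.1
```

```bash
python3 - <<'E'
from h import *
go(wor(5,0,345))
E
```

```text
t 9.35 p [381.6 153.6 375.4] box [-304.4    6.7  375.4] F [-0.3  0.3  0.7] w 0.1 ydir [-0.   -0.02 -1.  ] rot [-1.57   0.021  1.244]
tool delta/50 [-0.08  0.61 -6.19]
```

Emit:
step_arm(moves="0 0 -0.5 0 0 0 0; 0 0 -0.5 0 0 0 0; 0 0 -0.5 0 0 0 0; 0 0 -0.5 0 0 0 0; 0 0 -0.5 0 0 0 0; 0 0 -0.5 0 0 0 0; 0 0 -0.5 0 0 0 0; 0 0 -0.5 0 0 0 0; 0 0 -0.5 0 0 0 0; 0 0 -0.5 0 0 0 0; 0 0 -0.5 0 0 0 0; 0 0 -0.5 0 0 0 0; 0 0 -0.2 0 0 0 0; 0 0 0 0 0 0 0")

```text
clock: 10.75
eef_pos: [675.0, 54.8, 372.9]
tool_rot: [-1.567, 0.022, 1.245]
force: [-0.3, 0.7, -0.8]
width: 0.1
```

```bash
python3 - <<'E'
from h import *
go(wor(5,0,257))
for n in ["side"]:
    p=get_image(n);cv2.imwrite(f"pics/{n}4.png",p["color"])
E
```

```text
t 10.75 p [675.   54.8 372.9] box [  5.1   5.2 372.9] F [-0.3  0.7 -0.8] w 0.1 ydir [-0.   -0.02 -1.  ] rot [-1.567  0.022  1.245]
tool delta/50 [-0.05  2.32 -0.01]
```

View pics/side4.png

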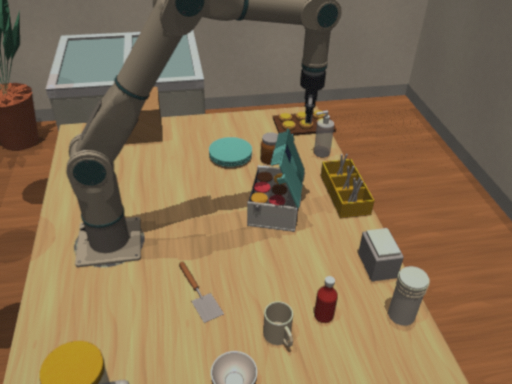

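The side view shows the gripper above and behind the lid, its tip at about (310,122). I'll lower it behind the lid and then approach.

Emit:
step_arm(moves="0 0.46 0 0 0 0 0; 0 0.46 0 0 0 0 0; 0 0.46 0 0 0 0 0; 0 0.46 0 0 0 0 0; 0 0.46 0 0 0 0 0; -0.1 0 0.2 0 0 0 0; 0 0 0.2 0 0 0 0; 0 0 0.2 0 0 0 0; 0 0 0 0 0 0 0")

```text
clock: 11.7
eef_pos: [642.8, 59.9, 262.1]
tool_rot: [-1.571, 0.019, 1.248]
force: [0.6, -0.5, 0.6]
width: -0.2
```

```bash
python3 - <<'E'
from h import *
go(wor(-44,0,257))
for n in ["side"]:
    p=get_image(n);cv2.imwrite(f"pics/{n}5.png",cv2.resize(p["color"][80:240,180:380],None,fx=3,fy=3))
E
```

```text
t 11.7 p [642.8  59.9 262.1] box [-2.700e+01 -1.000e-01  2.621e+02] F [ 0.6 -0.5  0.6] w -0.2 ydir [-0.   -0.02 -1.  ] rot [-1.571  0.019  1.248]
tool delta/50 [0.   0.1  0.34]
```

View pics/side5.png

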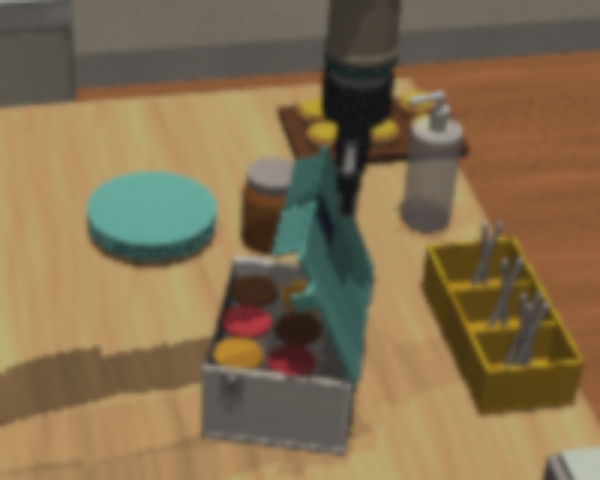

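Emit:
step_arm(moves="0 0.1 0.24 0 0 0 0; 0 0.1 0.2 0 0 0 0; 0 0.1 0.2 0 0 0 0; 0 0.1 0.2 0 0 0 0; 0 0.1 0.2 0 0 0 0; 0 0.16 0.17 0 0 0 0; 0 0.16 0.17 0 0 0 0")

```text
clock: 12.45
eef_pos: [579.7, 79.9, 221.1]
tool_rot: [-1.574, 0.018, 1.246]
force: [-0.6, 1.0, 1.7]
width: 0.3
```

```bash
python3 - <<'E'
from h import *
go(wor(-112,0,204))
for n in ["side"]:
    p=get_image(n);cv2.imwrite(f"pics/{n}6.png",cv2.resize(p["color"][80:240,180:380],None,fx=3,fy=3))
    r=nets.place_of(p,"topping_lid_press"); print([(box(a["position"]),a["conf"]) for a in r])
E
```

```text
t 12.45 p [579.7  79.9 221.1] box [-93.2  -0.9 221.1] F [-0.6  1.   1.7] w 0.3 ydir [ 0.   -0.02 -1.  ] rot [-1.574  0.018  1.246]
tool delta/50 [0.02 0.34 0.38]
[(array([-99.1,   5.1, 221.5]), 0.86)]
```

View pics/side6.png

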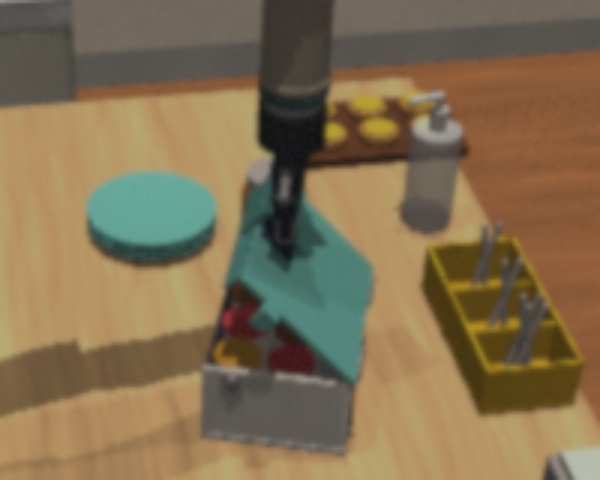

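The lid follows the tip, which is near the pad at (285,240), with the lid at about 0.75 rad. Continuing along the arc.

Emit:
step_arm(moves="0 0.17 0.19 0 0 0 0; 0 0.17 0.19 0 0 0 0; 0 0.2 0.12 0 0 0 0; 0 0.2 0.12 0 0 0 0; 0 0.2 0.12 0 0 0 0; 0 0.2 0.1 0 0 0 0; 0 0 0 0 0 0 0")

```text
clock: 13.25
eef_pos: [537.5, 91.7, 162.3]
tool_rot: [-1.569, 0.021, 1.246]
force: [-0.3, 0.2, 0.1]
width: 0.3
```

```bash
python3 - <<'E'
from h import *
go(wor(-144,0,118))
for n in ["side"]:
    p=get_image(n);cv2.imwrite(f"pics/{n}7.png",cv2.resize(p["color"][80:240,180:380],None,fx=3,fy=3))
E
```

```text
t 13.25 p [537.5  91.7 162.3] box [-137.    -3.1  162.3] F [-0.3  0.2  0.1] w 0.3 ydir [-0.   -0.02 -1.  ] rot [-1.569  0.021  1.246]
tool delta/50 [0.08 0.88 0.14]
```

View pics/side7.png

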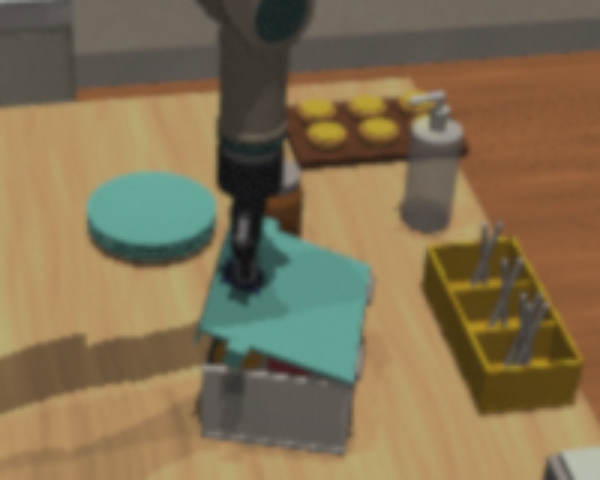

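The tip is on the pad at (245,280), with the lid at about 0.3 rad. Now a steady press down.

Emit:
step_arm(moves="0.08 0.16 0.06 0 0 0 0; 0 0.16 0.06 0 0 0 0; 0 0.1 0.02 0 0 0 0; 0 0.08 0 0 0 0 0; 0 0.08 0 0 0 0 0")

```text
clock: 13.8
eef_pos: [532.1, 97.7, 134.5]
tool_rot: [-1.569, 0.02, 1.246]
force: [-6.3, 0.8, 23.1]
width: 0.1
```

Emit:
step_arm(moves="0 0.08 0 0 0 0 0; 0 0.08 0 0 0 0 0; 0 0.08 0 0 0 0 0")

```text
clock: 14.1
eef_pos: [531.4, 97.8, 122.3]
tool_rot: [-1.569, 0.02, 1.247]
force: [-1.6, 0.5, 3.0]
width: -0.3
```

Emit:
step_arm(moves="0 0.06 0 0 0 0 0; 0 0.06 0 0 0 0 0")

```text
clock: 14.3
eef_pos: [532.5, 97.1, 117.4]
tool_rot: [-1.57, 0.02, 1.246]
force: [-9.8, 0.1, 41.6]
width: 0.1
```

It bottomed out at z 117.4, on the stop. Lifting off.

Emit:
step_arm(moves="0 -0.1 0 0 0 0 0; 0 -0.3 0 0 0 0 0; 0 -0.5 0 0 0 0 0; 0 -0.6 0 0 0 0 0; 0 -0.6 0 0 0 0 0; 0 -0.6 0 0 0 0 0; 0 -0.6 0 0 0 0 0; 0 -0.5 0.5 0 0 0 0; 0 -0.2 0.5 0 0 0 0; 0 0 0.5 0 0 0 0; 0 0 0.5 0 0 0 0; 0 0 0 0 0 0 0; 0 0 0 0 0 0 0")

```text
clock: 15.6
eef_pos: [439.6, 132.2, 316.2]
tool_rot: [-1.572, 0.02, 1.246]
force: [-0.0, -0.0, -0.2]
width: -0.1
```

```bash
python3 - <<'E'
from h import *
st()
for n in ["side","top"]:
    p=get_image(n);cv2.imwrite(f"pics/{n}8.png",cv2.resize(p["color"][80:240,140:340],None,fx=3,fy=3))
    for t in ["tray_front","topping_lid_hinge","topping_lid_press","plate_stack","mug","sauce_bottle","biscuit_jar","spatula"]:
        r=nets.place_of(p,t); print(n,t,[(np.round(a["position"]),box(a["position"]),round(a["conf"],2)) for a in r[:1]])
E
```

```text
t 15.6 p [439.6 132.2 316.2] box [-242.7    4.7  316.2] F [-0.  -0.  -0.2] w -0.1 ydir [ 0.   -0.02 -1.  ] rot [-1.572  0.02   1.246]
side tray_front []
side topping_lid_hinge [(array([668.,  53., 108.]), array([ -0.8,   1.4, 108.1]), 0.74)]
side topping_lid_press [(array([529., 102., 118.]), array([-148.5,    3.5,  117.7]), 0.75)]
side plate_stack [(array([479., 432.,  -2.]), array([-299.6,  301.3,   -1.5]), 0.71)]
side mug [(array([ 480., -449.,   -0.]), array([-2.110e+01, -5.339e+02, -1.000e-01]), 0.6)]
side sauce_bottle [(array([ 634., -414.,   -2.]), array([ 113.4, -453.4,   -2.3]), 0.8)]
side biscuit_jar [(array([635., 388.,   2.]), array([-137.8,  309. ,    2. ]), 0.96)]
side spatula [(array([ 277., -261.,   -5.]), array([-273.4, -419.7,   -5.1]), 0.89)]
top tray_front []
top topping_lid_hinge [(array([671.,  51., 107.]), array([  2. ,   0.6, 107.1]), 0.88)]
top topping_lid_press [(array([530.,  99., 118.]), array([-146.6,    1.8,  118.1]), 0.84)]
top plate_stack [(array([477., 437.,   2.]), array([-303.1,  305.7,    1.5]), 0.9)]
top mug [(array([ 481., -449.,    1.]), array([ -20.1, -534. ,    1.4]), 0.75)]
top sauce_bottle [(array([ 632., -412.,    6.]), array([ 111.1, -452. ,    5.9]), 0.88)]
top biscuit_jar [(array([629., 388.,  -2.]), array([-143.1,  307.4,   -2. ]), 0.85)]
top spatula [(array([ 268., -254.,   -0.]), array([-2.838e+02, -4.159e+02, -1.000e-01]), 0.82)]
```

View pics/side8.png

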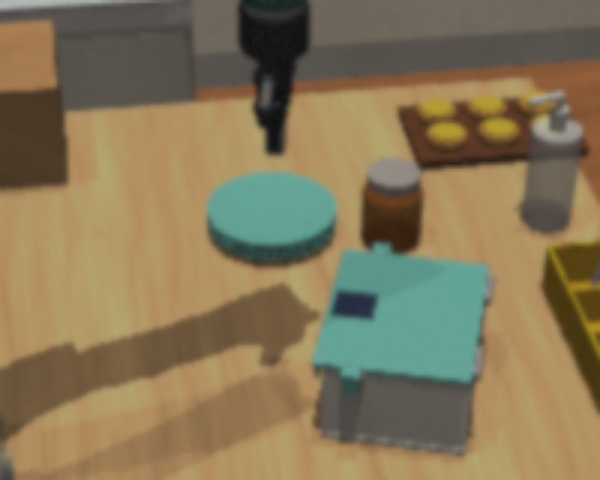

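View pics/top8.png

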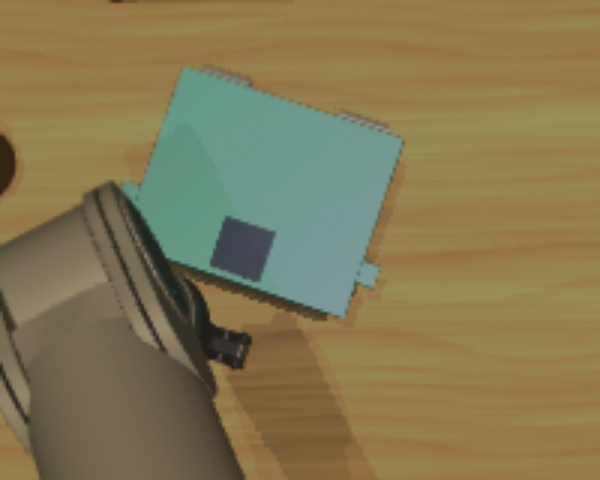

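The lid is level: its pad, at (355,305) in the side crop, measures 118 mm high, which is the shut height. The robot is clear of everything and the other items haven't moved. Handing in.

```bash
python3 -c "
from cell import ctrl
print(ctrl.finish_job())"
```

```text
the job is handed in; nothing more can be done
None
```

I pushed the tray home, swung the lid down and pressed it past its catch. I then lifted clear and handed the job in at about 15.7 s of the 45 s allowed. No verdict was reported.

- **Tray:** it went in until it met its stop at about 20 N with no further travel. Afterwards the networks put its front at 172 and 176 mm from the hinge, where 170 is home. That alone can't confirm the 4 mm limit, but the stop and the picture do. With the lid shut, its lip hides the tray front, so the last check found no reading for it.
- **Lid:** after I let go, the pad measured 118 mm high in both cameras, which is the fully shut height, and the lid looked level.
- **Other items:** the plates, mug, sauce bottle, jar and spatula read the same as at the start, within the networks' error. The jar and spatula had no first reading from one camera each.
- **Force:** the final press peaked at about 42 N at the wrist, pressed with the fingertips. It is under the 120 N wrist limit. It is slightly over the 40 N figure that applies to the arm and gripper body, and I had no reading that shows whether fingertip contact counts towards it.

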